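# Tighten the fixture elbow to its index pin

## Robot

A 6-joint arm with a two-finger parallel gripper is mounted at the origin on the work surface. World frame = base frame: x ahead of the robot, y to its left, z up, the work surface at z = 0. Lengths are in m, angles in degrees, forces in N, time in s.
With the tool pointing down it reaches from about 0.4 to 0.825 m from the base axis. Payload 7 kg.
Tool frame: the origin (TCP) lies midway between the tips of the shut fingers; the grasp point (between the pads) lies 19 mm behind it; z points along the fingers, x is the direction in which the jaws open and shut, and the axes are right-handed (so a half turn about z gives the same grasp; the last joint's range is limited). The gripper opens to 88 mm and grips with 3 to 60 N. Pads are 19 mm wide; open, the fingers measure 130 mm over their backs; the gripper's body (78 mm by 193 mm) begins 47 mm behind the grasp point.
Start: joints at [92.768, 20.546, 0.682, 0, -70.136, -16.507], TCP at [0.16, 0.656, 0.227] pointing down, gripper open.
Joint ranges: [-176.03, 176.03], [-82.01, 121.73], [-58.28, 71.71], [-173.87, 95.51], [-174.79, -0.11], [-173.66, 173.66]. Speed limits (degrees/s): [136.94, 136.94, 172.46, 180, 180, 180].

## Interface

Orientations are given as [roll, pitch, yaw] about the fixed x, y, z axes, in that order (R = Rz(yaw) Ry(pitch) Rx(roll)).
In Python, from plant import * gives the robot as it stands. The module is installed in compiled form; this text tells all that it offers.
- The arm moves only by the shell command python3 -m pendant 'ROWS' [OPENING]. ROWS is JSON, a list that holds one entry, the list of rows, each a list of 6 numbers: the shift along the world's x, y, z in mm, then the turn, a rotation vector about the world's x, y, z in degrees. A call has 1 to 10 rows; each row is the pose to reach, as a shift and turn from the pose commanded when the call began; what a row does not reach only later rows make up. A row lasts 1/8 s, in which the tool goes at most 62.5 mm and 10.7 degrees, less where a joint would pass 70% of its speed; a pose out of reach is approached as far as the arm can. A call with a gripper value outside its range is refused whole. OPENING is the closure, from -1 (fully open) to 1 (shut), set as the call begins (- or left out, the last holds). The fingers move at their own pace and stop on an object; the grip force is fixed at half the most. Time passes only in rows, so rows that repeat a pose let the fingers close. It gives the time, the measured TCP pose, the force and the opening at its end, in the units of the state.
- get_obs(): the state, without advancing time (a new reading comes with each control period).
- snapshot(name): name is "scene" or "top" or "wrist"; returns a dict with "pixels" (480x640x3 uint8, red, green, blue), "depth" (480x640 float32, m along the optical axis (not along the pixel's ray), 0 where there is no reading), "fx", "fy", "cx", "cy" (pixels), "pose" (4x4, takes a point from camera to world coordinates); the wrist camera has in their place "tool_from_camera" (4x4, takes a point from camera to tool coordinates, whose origin is the TCP and whose axes are the tool frame's). Camera axes: x right, y down, z forward; pixel columns grow to the right and rows downward; lengths in m; the calibration is good to about 2 mm. The wrist camera is an equidistant fisheye: a pixel r from the principal point sees the ray r / f radians off the axis. A picture is of the moment at which its call begins: read the wrist's pose just before it.
- close_job(): hands the job in, once; it reports no verdict.
The state is a dict: "clock": time; "joint_pos": joint angles; "qvel": joint speeds; "tau": joint torques, N m; "tool_pos": TCP position; "orientation": TCP orientation; "force": force on the tool from outside, world axes, zero at the start; "moment": the same for the moment, N m; "opening": finger opening in m.
Only numpy, scipy, OpenCV 4.12 (cv2) and the standard library are available. Lean on these libraries where they do the work, as an engineer would, in place of code of your own. Each camera call takes 0.05 s, during which the arm holds its last target. There are 200 camera calls.

## Task

On one of the two round steel fixture bodies a brass elbow is started on its threaded stub: screw it further on (clockwise seen from above) until its outlet points at the index pin beside it, and let go. Stop at the pin: a sealed thread must not be turned clearly past it and backed off. Leave the brass tee on the other fixture body as it is.

Things in the scene. Friction and masses are not known exactly. Their poses are not given: they have to be found in the camera images.
- elbow_center (a point): Centre of the elbow's square brass body, on the vertical thread axis, about 121 mm above the bench; z up, x towards the outlet. The body is 28 x 28 mm, 46 mm tall (23 mm above and below this point); the flats facing +-y are bare, the outlet pipe (diameter 20, end collar 25) leaves +x. Below it: round socket, diameter 26, 22 tall, on a steel stub of a round fixture body, diameter 160, 60 tall.
- elbow_outlet (a point): Centre of the mouth of the elbow's outlet, 54 mm from the thread axis, level with elbow_center; turns with the elbow. The thread turns stiffly (about 0.12 N m), stays where it is left and sinks only 1.8 mm a turn. The outlet starts 28 to 81 degrees short of the pin, to be turned clockwise seen from above. The fixture body is fixed; its place and heading vary.
- pin_top (a point): Top centre of the index pin, the mark: a fixed upright bright metal pin, diameter 12 mm, 70 mm from the elbow's thread axis, on the tongue of a dark flat ring (116 mm) round the stub. Its top is 92 mm above the bench, below the outlet pipe (underside of its collar at 108 mm). z up, x level and straight away from the thread axis.
- tee_outlet (a point): Bystander: centre of the mouth of one of the two opposite outlets of the brass tee on the other, like fixture body, which has no ring or pin; 54 mm from its thread axis, 121 mm above the bench. The tee turns if pushed.
Mind the look-alikes: they are no part of the job. Leave any blue or brown look-alike of the part that bears elbow_center alone.

How it is judged:
By the outcome, as a careful person would: the job done as asked, in the order asked, and still so for the second after the job is handed in, with the robot touching nothing.
It also fails if it takes over 32 s, if anything falls off the work surface, if the arm or the gripper's body presses on something with over 40 N, if the wrist force passes 120 N, or if a joint passes its speed limit or range.

## Working session

There is one attempt and no reset: what is moved stays moved. The work goes in short steps, Python scripts to look and compute and a shell command to move; the robot and the scene stay as the last step left them, time stands still between calls to the robot, and variables do not carry over. Pictures are saved under pics/ and viewed, about 8 in all and at most 12, crops included, and the job is handed in when it is done.

```bash
mkdir -p pics
cat > h.py <<'E'
from plant import *
import numpy as np, cv2
def save(s,n): cv2.imwrite(f'pics/{n}.png', s['pixels'][:,:,::-1])
def ray(s,u,v,z):
    P=s['pose']; d=P[:3,:3]@np.array([(u-s['cx'])/s['fx'],(v-s['cy'])/s['fy'],1]); o=P[:3,3]
    return o+d*(z-o[2])/d[2]
def cloud(s):
    v,u=np.mgrid[:480,:640]; d=s['depth']
    p=np.stack([(u-s['cx'])/s['fx']*d,(v-s['cy'])/s['fy']*d,d],-1)
    return p@s['pose'][:3,:3].T+s['pose'][:3,3]
E
python3 - <<'E'
from h import *
import pickle
a=snapshot('scene');b=snapshot('top')
pickle.dump((a,b),open('s.pkl','wb'))
save(a,'scene');save(b,'top')
print(get_obs()); print(b['pose'],b['fx'])
E
```

```text
{'clock': 0.1, 'joint_pos': array([ 9.27670735e+01,  2.05858483e+01,  6.40214919e-01, -1.70939578e-02,
       -7.01387685e+01, -1.65064470e+01]), 'qvel': array([-0.01421966, -0.01780872,  0.1922539 ,  0.04694866, -0.07032929,
        0.02709546]), 'tau': array([-1.45647824e-03, -5.84163558e+01,  2.93750256e+01,  7.01550275e+00,
        1.01607552e-02, -4.89055708e-05]), 'tool_pos': array([0.16024833, 0.65524429, 0.22574422]), 'orientation': array([-1.79991426e+02, -8.54897109e-02, -1.03745199e+02]), 'force': array([0.11043543, 0.35246822, 0.51971265]), 'moment': array([-0.01308724,  0.02416535,  0.0113014 ]), 'opening': 0.08761893485411677}
[[-1.66001529e-02 -9.95599835e-01  9.22247397e-02  3.93559867e-01]
 [-9.99862109e-01  1.65703903e-02 -1.08849413e-03  4.53415599e-02]
 [-4.44495349e-04 -9.22300920e-02 -9.95737622e-01  1.05557090e+00]
 [ 0.00000000e+00  0.00000000e+00  0.00000000e+00  1.00000000e+00]] 453.53498473369484
```

View pics/top.png

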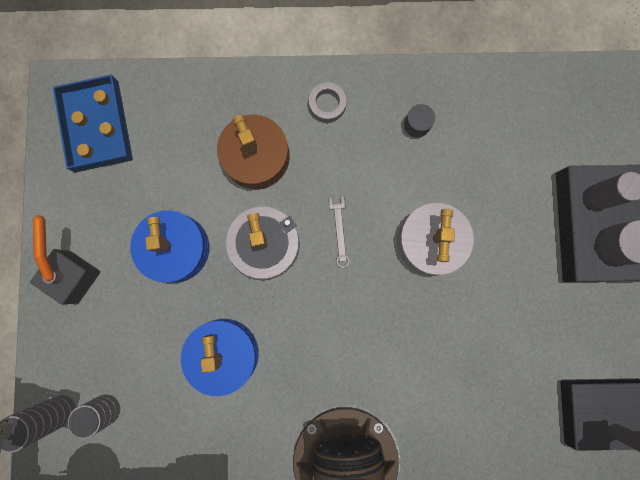

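View pics/scene.png

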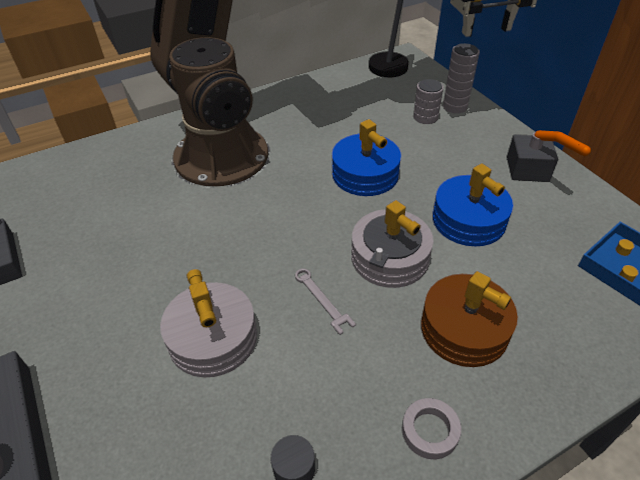

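Candidates in the top view: brass elbow on the grey body with ring and pin (257,240); blue look-alikes (154,240) and (209,360); brown (245,138); tee (447,235). The grey body with the ring and pin is the target. Next I measure it and check it in a crop.

Run:
```python
from h import *
import pickle
a,b=pickle.load(open('s.pkl','rb'))
hsv=cv2.cvtColor(b['pixels'],cv2.COLOR_RGB2HSV)
m=cv2.inRange(hsv,(12,110,60),(28,255,255)); 
roi=np.zeros_like(m); roi[205:260,232:285]=1; m=m*roi
P=cloud(b)
# top of body: depth z>0.139
t=(m>0)&(P[...,2]>0.138); v,u=np.nonzero(t); print('top n',t.sum(),'mean',P[t].mean(0),'med z',np.median(P[t][:,2]),'px',u.mean(),v.mean(),'ray',ray(b,u.mean(),v.mean(),.144))
o=(m>0)&(P[...,2]>.11)&(P[...,2]<.138); 
c=P[t].mean(0)[:2]
print('outlet pts',o.sum(),P[o].mean(0), 'hdg',np.degrees(np.arctan2(*(P[o].mean(0)[:2]-c)[::-1])))
r=cv2.minAreaRect(np.argwhere(t)[:,::-1].astype(np.float32)); print(r)
# pin
br=(b['pixels'].min(-1)>170); br[:, :280]=0; br[:,297:]=0; br[:212]=0; br[235:]=0
v,u=np.nonzero(br); print('pin',br.sum(),u.mean(),v.mean(),np.median(P[br][:,2]),ray(b,u.mean(),v.mean(),.092))
z=P[223-3:223+4,288-3:288+4,2]; print(np.round(z*1000).astype(int))
cv2.imwrite('pics/crop.png',cv2.resize(b['pixels'][195:285,210:310,::-1],None,fx=7,fy=6.6,interpolation=cv2.INTER_CUBIC)[:600])
# steel body circle (grey bright) centre at z=.06
g=(hsv[...,1]<40)&(P[...,2]>.052)&(P[...,2]<.068); g[:, :215]=0; g[:,310:]=0; g[:195]=0; g[290:]=0
(cx,cy),R=cv2.minEnclosingCircle(np.argwhere(cv2.morphologyEx(g.astype(np.uint8),cv2.MORPH_OPEN,np.ones((3,3))))[:,::-1].astype(np.float32)); print('body',cx,cy,R,ray(b,cx,cy,.06),R/453.5*(.9956))
```

```text
top n 183 mean [0.48728101 0.17671305 0.14780711] med z 0.14289470090563716 px 256.5409836065574 238.02732240437157 ray [0.48760176 0.1772598  0.144     ]
outlet pts 201 [0.51869039 0.18288207 0.12911144] hdg 11.111855382046066
((256.5000305175781, 238.00003051757812), (13.339458465576172, 13.581995010375977), 75.96376037597656)
pin 77 288.35064935064935 225.4805194805195 0.06005549740947613 [0.51883065 0.11660448 0.092     ]
[[92 91 95 91 64 66 64]
 [92 90 90 91 89 66 62]
 [89 93 92 93 90 77 64]
 [92 91 91 93 92 79 67]
 [82 89 89 88 88 75 67]
 [63 79 82 80 75 66 67]
 [66 66 62 66 66 64 63]]
body 262.6428527832031 241.35714721679688 37.30154037475586 [0.48866448 0.1759871  0.06      ] 0.0818906584280197
```

View pics/crop.png

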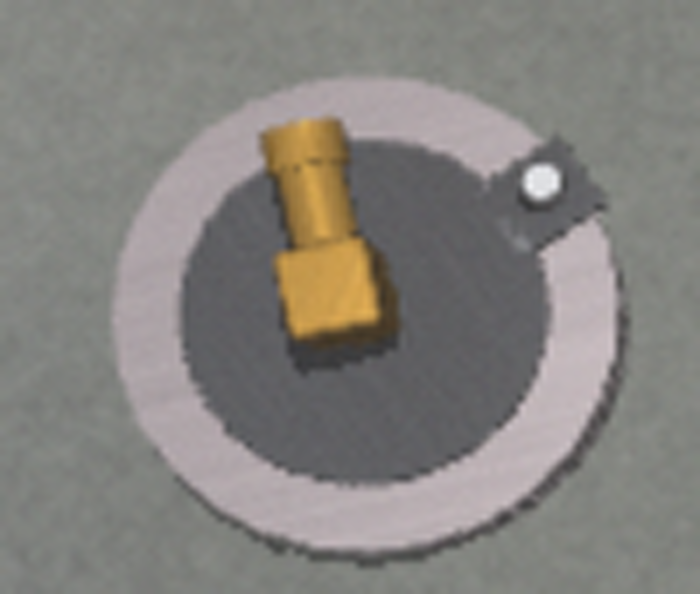

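Crop shows the brass elbow on the ringed body, outlet pointing up-left (300,140), pin at (541,182) on the tongue: this is the target. Next I check the path for tall things and compute the moves.

Run:
```python
from h import *
import pickle
a,b=pickle.load(open('s.pkl','rb'))
P=cloud(b); Q=cloud(a)
pin=ray(b,287.3,222.6,.092); ax=np.array([.488,.1767])
d=pin[:2]-ax; print(pin,np.hypot(*d),np.degrees(np.arctan2(d[1],d[0])))
for n,C,D in(('top',P,b),('scene',Q,a)):
  ok=(D['depth']>0)
  s=np.array([.16,.655]); e=ax
  p=C[ok]; t=np.clip(((p[:,:2]-s)@(e-s))/((e-s)@(e-s)),0,1)
  dist=np.linalg.norm(p[:,:2]-(s+t[:,None]*(e-s)),axis=1)
  for k in range(10):
    q=p[(t>=k/10)&(t<=(k+1)/10)&(dist<.12)]
    if len(q): print(n,k,len(q),np.round(q[q[:,2].argmax()],3))
# pin in scene + outlet/body in scene
m=cv2.inRange(cv2.cvtColor(a['pixels'],cv2.COLOR_RGB2HSV),(12,110,60),(28,255,255))
roi=np.zeros_like(m); roi[195:245,375:425]=1; m=(m*roi>0)
t=m&(abs(Q[...,2]-.144)<.004); print('scene top',t.sum(),Q[t].mean(0))
o=m&(abs(Q[...,2]-.121)<.015)&(np.linalg.norm(Q[...,:2]-ax,axis=-1)>.03); dd=np.median(Q[o],0); print(dd,np.degrees(np.arctan2(*(dd[:2]-ax)[::-1])))
```

```text
[0.52508531 0.11879467 0.092     ] 0.06876298093417192 -57.36257865916202
top 0 6604 [0.138 0.571 0.296]
top 1 3539 [0.173 0.555 0.32 ]
top 2 2704 [0.268 0.561 0.006]
top 3 2670 [0.335 0.543 0.006]
top 4 2538 [0.227 0.352 0.062]
top 5 2432 [0.28  0.326 0.065]
top 6 2882 [0.479 0.387 0.147]
top 7 3105 [0.472 0.375 0.148]
top 8 2562 [0.452 0.223 0.066]
top 9 6770 [0.494 0.19  0.147]
scene 0 4289 [0.169 0.594 0.321]
scene 1 2260 [0.176 0.554 0.331]
scene 2 1287 [0.308 0.588 0.007]
scene 3 1284 [0.288 0.514 0.007]
scene 4 1011 [0.225 0.349 0.061]
scene 5 960 [0.26  0.33  0.068]
scene 6 1956 [0.471 0.384 0.149]
scene 7 2431 [0.474 0.377 0.149]
scene 8 1492 [0.461 0.234 0.066]
scene 9 8261 [0.488 0.168 0.149]
scene top 173 [0.48862008 0.17262674 0.14492425]
[0.53278607 0.17747488 0.1307167 ] 0.9912182693535249
```

Run:
```python
from h import *
import pickle
a,b=pickle.load(open('s.pkl','rb'))
P=cloud(b); Q=cloud(a)
for u,v in((462,50),(460,75),(455,110),(428,85),(425,115),(475,20),(485,3),(510,20),(400,20)): print('scene',u,v,Q[v,u].round(3))
for u,v in((20,432),(40,420),(65,405),(90,418),(110,410),(40,390)): print('top',u,v,P[v,u].round(3))
```

```text
scene 462 50 [0.118 0.626 0.17 ]
scene 460 75 [0.143 0.611 0.118]
scene 455 110 [0.146 0.614 0.014]
scene 428 85 [0.117 0.533 0.099]
scene 425 115 [0.142 0.515 0.03 ]
scene 475 20 [-0.702  1.468 -0.271]
scene 485 3 [-0.671  1.477 -0.185]
scene 510 20 [0.18  0.702 0.254]
scene 400 20 [-0.963  1.24  -0.321]
top 20 432 [0.124 0.622 0.169]
top 40 420 [0.134 0.609 0.129]
top 65 405 [0.139 0.612 0.038]
top 90 418 [0.128 0.526 0.098]
top 110 410 [0.13  0.509 0.047]
top 40 390 [ 0.164  0.691 -0.001]
```

```bash
python3 -m pendant '[[[33,-48,5,0,0,3],[66,-96,5,0,0,6],[99,-144,5,0,0,9],[132,-192,5,0,0,12],[165,-240,5,0,0,15],[198,-288,5,0,0,18],[231,-336,5,0,0,21],[264,-384,5,0,0,23],[297,-432,5,0,0,25],[328,-478,0,0,0,26]]]' -1
python3 -m pendant '[[[0,0,0,0,0,0],[0,0,0,0,0,0]]]'
python3 - <<'E'
from h import *
import pickle
o=get_obs(); w=snapshot('wrist'); b=snapshot('top'); pickle.dump((o,w,b),open('w.pkl','wb')); save(w,'w1')
print(o['clock'],o['tool_pos'],o['orientation'],o['joint_pos'],w['tool_from_camera'].round(4).tolist(),w['fx'],w['cx'],w['cy'])
E
```

```text
clock: 1.35
tool_pos: [0.4892, 0.176, 0.2268]
orientation: [-180.0, 0.0, -77.7]
force: [0.2, 0.4, -0.1]
opening: 0.0874
clock: 1.6
tool_pos: [0.4883, 0.1773, 0.2263]
orientation: [180.0, -0.0, -77.8]
force: [-0.1, 0.8, -0.5]
opening: 0.0876
1.6 [0.4882553  0.1773426  0.22628212] [ 1.79968855e+02 -5.49421944e-03 -7.78189773e+01] [ 4.16215410e+01  5.86132192e+00 -1.87262776e+01 -1.15703213e-02
 -6.54422247e+01  6.05642917e+01] [[1.0, -0.0006, -0.001, -0.0004], [0.0008, 0.9683, 0.2497, -0.0674], [0.0008, -0.2497, 0.9683, -0.1582], [0.0, 0.0, 0.0, 1.0]] 371.64829954431775 314.37150606722 237.14787022627462
```

View pics/w1.png

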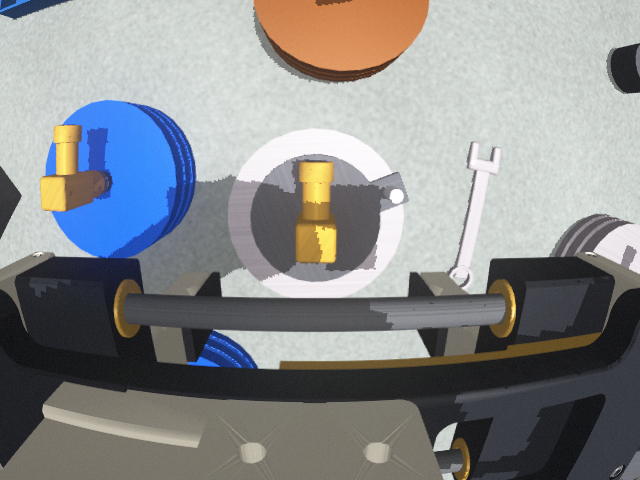

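The wrist view shows the elbow body at about (316,242), the outlet collar at (316,170) and the pin top at (397,196). The jaws straddle the elbow and are nearly aligned.

```bash
cat >> h.py <<'E'
from scipy.spatial.transform import Rotation as Ro
def wray(o,w,u,v,z):
    x,y=u-w['cx'],v-w['cy']; r=np.hypot(x,y)+1e-9; th=r/w['fx']
    d=np.array([np.sin(th)*x/r,np.sin(th)*y/r,np.cos(th)])
    T=np.eye(4); T[:3,:3]=Ro.from_euler('xyz',o['orientation'],degrees=True).as_matrix(); T[:3,3]=o['tool_pos']
    T=T@w['tool_from_camera']; d=T[:3,:3]@d; p=T[:3,3]; return p+d*(z-p[2])/d[2]
def hd(p,c): return np.degrees(np.arctan2(p[1]-c[1],p[0]-c[0]))
E
python3 - <<'E'
from h import *
import pickle
o,w,b=pickle.load(open('w.pkl','rb'))
m=cv2.inRange(cv2.cvtColor(w['pixels'],cv2.COLOR_RGB2HSV),(12,110,60),(28,255,255)); m[:,:280]=0;m[:,355:]=0;m[:150]=0;m[275:]=0
for r in range(160,266,4):
    c=np.nonzero(m[r])[0]
    if len(c): print(r,c.min(),c.max(),(c.min()+c.max())/2)
br=(w['pixels'].min(-1)>235).astype(np.uint8); br[:,:385]=0;br[:,410:]=0;br[:184]=0;br[208:]=0
v,u=np.nonzero(br);print('pin',len(u),u.mean(),v.mean(),u.min(),u.max(),v.min(),v.max()); pin=wray(o,w,u.mean(),v.mean(),.092);
T=wray(o,w,316,242,.144)
print('pin',pin,'c',T)
E
```

```text
164 300 333 316.5
168 299 333 316.0
172 299 332 315.5
176 299 332 315.5
180 299 332 315.5
184 303 329 316.0
188 303 329 316.0
192 303 329 316.0
196 302 329 315.5
200 302 329 315.5
204 303 329 316.0
208 303 329 316.0
212 302 329 315.5
216 298 333 315.5
220 297 334 315.5
224 296 335 315.5
228 295 336 315.5
232 295 336 315.5
236 295 336 315.5
240 296 336 316.0
244 296 336 316.0
248 296 336 316.0
252 296 335 315.5
256 296 335 315.5
260 297 334 315.5
pin 164 396.6829268292683 196.8170731707317 390 403 189 207
pin [0.52695638 0.11850224 0.092     ] c [0.49023922 0.17734823 0.144     ]
```

```bash
python3 -m pendant '[[[0,0,-30,0,0,0],[0,0,-70,0,0,0],[0,0,-100,0,0,0],[0,0,-117,0,0,0],[0,0,-117,0,0,0]]]' -1
python3 -m pendant '[[[0,0,0,0,0,0],[0,0,0,0,0,0],[0,0,0,0,0,0],[0,0,0,0,0,0],[0,0,0,0,0,0],[0,0,0,0,0,0]]]' 1
python3 -c "
from h import *
o=get_obs();print(o['orientation'],o['tool_pos'],o['force'],o['moment'],o['opening'])"
```

```text
clock: 2.33
tool_pos: [0.4872, 0.1782, 0.1086]
orientation: [179.9, -0.1, -77.6]
force: [-0.5, -0.1, 0.6]
opening: 0.0876
clock: 3.08
tool_pos: [0.4883, 0.1776, 0.1096]
orientation: [180.0, -0.0, -77.7]
force: [0.2, 0.2, -0.3]
opening: 0.0332
[ 1.79999674e+02 -3.10862861e-03 -7.77430470e+01] [0.48833506 0.17758733 0.10956353] [ 0.17716331  0.21858257 -0.34079431] [-0.04075866  0.00288094 -0.00628032] 0.03319666882811114
```

Still closing; wait a little more, then turn by most of the angle.

```bash
python3 -m pendant '[[[0,0,0,0,0,0],[0,0,0,0,0,0],[0,0,0,0,0,0]]]'
python3 -c "
from h import *
o=get_obs();print(o['orientation'],o['tool_pos'],o['force'],o['moment'],o['opening'])"
```

```text
clock: 3.45
tool_pos: [0.4885, 0.1767, 0.1096]
orientation: [180.0, -0.1, -77.8]
force: [1.5, -4.8, -0.2]
opening: 0.028
[ 1.79977143e+02 -7.69289168e-02 -7.77573127e+01] [0.48850373 0.17666621 0.10958232] [ 1.53123588 -4.82620926 -0.1525324 ] [-1.67162918 -0.87073726 -0.09840551] 0.027974112976386925
```

```bash
python3 -m pendant '[[[0,0,0,0,0,-6],[0,0,0,0,0,-13],[0,0,0,0,0,-20],[0,0,0,0,0,-27],[0,0,0,0,0,-34],[0,0,0,0,0,-41],[0,0,0,0,0,-48],[0,0,0,0,0,-54],[0,0,0,0,0,-58],[0,0,0,0,0,-60]]]'
python3 -m pendant '[[[0,0,0,0,0,0],[0,0,0,0,0,0]]]'
python3 - <<'E'
from h import *
import pickle
o=get_obs(); w=snapshot('wrist'); b=snapshot('top'); pickle.dump((o,w,b),open('w2.pkl','wb'))
print(o['clock'],o['tool_pos'],o['orientation'],o['force'],o['moment'],o['opening'])
im=np.hstack([w['pixels'][80:380,120:520], cv2.resize(b['pixels'][190:290,210:310],(300,300))]); cv2.imwrite('pics/w2.png',im[:,:,::-1])
E
```

```text
clock: 4.7
tool_pos: [0.4885, 0.1767, 0.1093]
orientation: [-179.9, -0.1, -137.8]
force: [2.8, -5.7, -2.3]
opening: 0.028
clock: 4.95
tool_pos: [0.4885, 0.1767, 0.1093]
orientation: [-180.0, -0.1, -137.8]
force: [3.4, -5.1, -2.4]
opening: 0.0275
4.95 [0.4885026  0.17669566 0.10928927] [-1.79951871e+02 -5.75219734e-02 -1.37769559e+02] [ 3.43404588 -5.12191145 -2.39357433] [-1.46231702 -1.41976318 -0.15480874] 0.027536585047285282
```

View pics/w2.png

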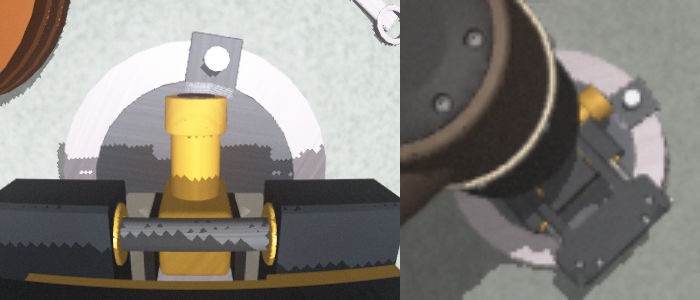

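The wrist crop shows the elbow held with its collar at (197,115). The pin at (217,58) is still a few degrees clockwise.

```bash
cat > pm.py <<'E'
from h import *
def meas(o,w,ax=None):
    m=cv2.inRange(cv2.cvtColor(w['pixels'],cv2.COLOR_RGB2HSV),(12,110,60),(28,255,255))
    m[:,:270]=0;m[:,365:]=0
    C=o['tool_pos'] if ax is None else ax
    br=(w['pixels'].min(-1)>235).astype(np.uint8)
    n,l,st,ce=cv2.connectedComponentsWithStats(br)
    for i in range(1,n):
        if 80<st[i,4]<300 and max(st[i,2],st[i,3])<22:
            p=wray(o,w,*ce[i],.092); r=np.hypot(*(p-C)[:2])
            if .05<r<.09: print('pin',ce[i],st[i],p,'r',r,'hdg',hd(p,C))
    ps=[];
    for r in range(150,280,3):
        c=np.nonzero(m[r])[0]
        if len(c)>15:
            q=wray(o,w,(c.min()+c.max())/2,r,.128); ps.append(q[:2]); print(r,c.min(),c.max(),end='; ')
    ps=np.array(ps); d=np.hypot(*(ps-C[:2]).T); ps=ps[(d>.022)&(d<.058)]; 
    vx,vy,x0,y0=cv2.fitLine(ps.astype(np.float32),cv2.DIST_HUBER,0,1e-4,1e-4).ravel()
    h=np.degrees(np.arctan2(vy,vx)); 
    print('\nelbow line hdg',h,'from axis',hd(ps.mean(0),C),len(ps))
E
python3 - <<'E'
from pm import *
import pickle
o,w,b=pickle.load(open('w2.pkl','rb')); meas(o,w)
pin=ray(b,210+(632-400)/3,190+98/3,.092);print(pin,hd(pin,o['tool_pos']))
E
```

```text
177 286 345; 180 286 346; 183 286 346; 186 286 346; 189 286 346; 192 285 345; 195 286 345; 198 286 345; 201 286 345; 204 286 345; 207 286 345; 210 286 345; 213 290 341; 216 291 339; 219 291 339; 222 291 339; 225 291 339; 228 291 340; 231 291 340; 234 291 339; 237 291 339; 240 291 339; 243 291 339; 246 291 339; 249 291 339; 252 291 339; 255 291 339; 258 291 339; 261 287 343; 264 286 344; 267 285 344; 270 284 345; 273 283 347; 276 282 347; 279 281 348; 
elbow line hdg -48.421417 from axis -47.249717438481134 28
[0.52494015 0.11872464 0.092     ] -57.848679359865905
```

```bash
sed -i 's/80<st\[i,4\]<300/80<st[i,4]<900/; s/<22:/<34:/; s/>235/>215/' pm.py
python3 - <<'E'
from pm import *
import pickle
o,w,b=pickle.load(open('w2.pkl','rb')); meas(o,w)
p=wray(o,w,337,138,.092);print(p,hd(p,o['tool_pos']))
g=cv2.cvtColor(w['pixels'],cv2.COLOR_RGB2GRAY)[120:156,318:356]; print(g[::3,::2])
E
```

```text
pin [336.7926078  138.25051335] [324 126  26  25 487] [0.5276827  0.11893751 0.092     ] r 0.06979315214882285 hdg -55.849085832087326
177 286 345; 180 286 346; 183 286 346; 186 286 346; 189 286 346; 192 285 345; 195 286 345; 198 286 345; 201 286 345; 204 286 345; 207 286 345; 210 286 345; 213 290 341; 216 291 339; 219 291 339; 222 291 339; 225 291 339; 228 291 340; 231 291 340; 234 291 339; 237 291 339; 240 291 339; 243 291 339; 246 291 339; 249 291 339; 252 291 339; 255 291 339; 258 291 339; 261 287 343; 264 286 344; 267 285 344; 270 284 345; 273 283 347; 276 282 347; 279 281 348; 
elbow line hdg -48.421417 from axis -47.249717438481134 28
[0.52769137 0.11878403 0.092     ] -55.91380536506894
[[172 174 181 184 181 179 176 175 178 178 175 171 177 176 177 180 181 174
  174]
 [171 175 176 183 180 175 172 175 178 176 175 173 178 177 180 179 179 175
  173]
 [175 177 181 183 179 178 172 190 208 224 234 190 176 175 180 180 178 177
  177]
 [173 176 177 180 175 195 253 255 255 255 255 255 255 253 185 179 178 173
  176]
 [171 177 182 176 210 255 255 255 255 255 255 255 255 255 254 180 174 173
  178]
 [174 180 182 183 255 255 255 255 255 255 255 255 255 255 255 254 172 172
  178]
 [175 180 176 195 255 255 255 255 255 255 255 255 255 255 255 255 171 174
  175]
 [175 180 174 162 255 255 255 255 255 255 255 255 255 255 255 254 173 175
  175]
 [175 182 162 123 240 255 255 255 255 255 255 255 255 255 255 183 171 176
  176]
 [177 144 113 116 121 198 255 255 255 255 255 255 255 255 212 172 170 179
  177]
 [178 179 163 114 113 115 116 150 249 253 252 242 198 176 174 169 174 179
  175]
 [178 177 178 176 126 113 108 113 113 111 122 176 176 174 172 173 175 178
  174]]
```

```bash
python3 -m pendant '[[[0,0,0,0,0,-4],[0,0,0,0,0,-7.5],[0,0,0,0,0,-7.5],[0,0,0,0,0,-7.5]]]'
python3 - <<'E'
from pm import *
import pickle
o=get_obs(); w=snapshot('wrist'); pickle.dump((o,w),open('w3.pkl','wb'))
print(o['orientation'],o['tool_pos'],o['moment']); meas(o,w)
cv2.imwrite('pics/w3.png',w['pixels'][80:380,120:520,::-1])
E
```

```text
clock: 5.55
tool_pos: [0.4885, 0.1767, 0.1092]
orientation: [-179.9, -0.1, -145.3]
force: [3.8, -4.7, -2.7]
opening: 0.0279
[-1.79947230e+02 -5.14915997e-02 -1.45272918e+02] [0.48849834 0.17669461 0.10923618] [-1.46833857 -1.46309024 -0.11448107]
pin [317.15113872 136.50310559] [305 124  26  26 483] [0.52770886 0.11895563 0.092     ] r 0.06979437056628007 hdg -55.81958582067557
177 286 345; 180 286 346; 183 286 346; 186 285 346; 189 285 346; 192 285 346; 195 286 345; 198 286 345; 201 286 345; 204 286 345; 207 286 345; 210 286 345; 213 290 341; 216 292 339; 219 291 339; 222 291 339; 225 291 339; 228 291 340; 231 291 339; 234 291 339; 237 291 339; 240 291 339; 243 291 339; 246 291 339; 249 291 339; 252 291 339; 255 291 338; 258 291 339; 261 287 343; 264 286 344; 267 285 345; 270 284 345; 273 283 346; 276 282 347; 279 281 348; 
elbow line hdg -55.85261 from axis -54.791119528890086 28
```

View pics/w3.png

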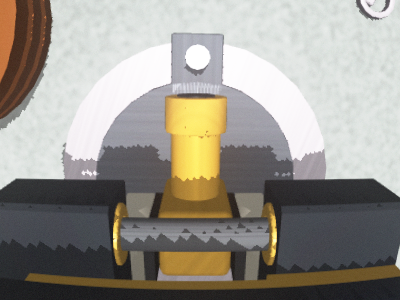

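Collar (197,115) and pin (197,57) are nearly in line. Lateral offset suggests about 0.5–1° remaining. I make a small final turn, release, lift and check.

```bash
python3 -m pendant '[[[0,0,0,0,0,-0.8],[0,0,0,0,0,-0.8],[0,0,0,0,0,-0.8]]]'
python3 -m pendant '[[[0,0,0,0,0,0],[0,0,0,0,0,0],[0,0,0,0,0,0],[0,0,0,0,0,0],[0,0,0,0,0,0],[0,0,0,0,0,0]]]' -1
python3 -m pendant '[[[0,0,5,0,0,0],[0,0,30,0,0,0],[0,0,70,0,0,0],[0,0,117,0,0,0],[0,0,117,0,0,0],[0,0,117,0,0,0]]]'
python3 - <<'E'
from pm import *
import pickle
o=get_obs(); w=snapshot('wrist'); pickle.dump((o,w),open('w4.pkl','wb'))
print(o['orientation'],o['tool_pos'],o['opening'])
sed=w['pixels'][100:300,200:440]
meas(o,w,np.array([.4885,.1767,0]))
cv2.imwrite('pics/w4.png',cv2.resize(sed,None,fx=3,fy=3,interpolation=cv2.INTER_CUBIC)[:,:,::-1])
E
```

```text
clock: 5.98
tool_pos: [0.4885, 0.1767, 0.1092]
orientation: [-179.9, -0.1, -146.1]
force: [3.3, -4.9, -2.6]
opening: 0.0278
clock: 6.72
tool_pos: [0.4883, 0.1777, 0.1096]
orientation: [180.0, 0.0, -146.0]
force: [0.1, 0.3, -0.6]
opening: 0.0826
clock: 7.48
tool_pos: [0.488, 0.1776, 0.2265]
orientation: [180.0, 0.0, -146.1]
force: [-0.6, 0.1, -1.4]
opening: 0.0877
[ 1.79973312e+02  1.72263759e-02 -1.46051176e+02] [0.48802711 0.17758917 0.22654019] 0.08766321071890318
pin [315.04972376 137.90055249] [308 131  15  15 181] [0.52766556 0.1190943  0.092     ] r 0.06965886620663025 hdg -55.788589296007814
162 299 332; 165 299 331; 168 299 331; 171 299 331; 174 299 331; 177 298 331; 180 300 330; 183 302 328; 186 302 328; 189 302 328; 192 302 328; 195 302 328; 198 302 328; 201 302 328; 204 302 328; 207 302 328; 210 301 328; 213 298 331; 216 297 332; 219 296 333; 222 296 334; 225 295 335; 228 294 335; 231 294 335; 234 295 335; 237 295 335; 240 295 335; 243 295 334; 246 295 334; 249 295 334; 252 295 334; 255 295 334; 258 295 334; 
elbow line hdg -56.082787 from axis -55.433215211558064 15
```

View pics/w4.png

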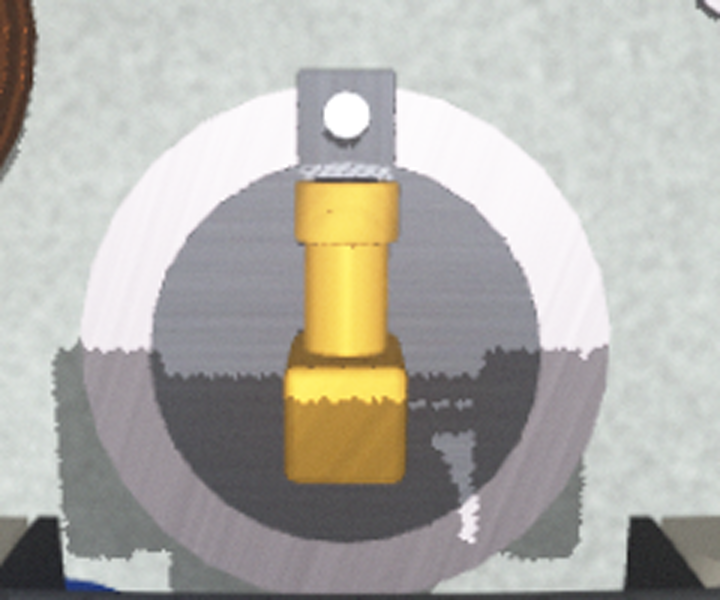

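The free elbow's collar midline sits at column 315.2 and the pin at 315.05, so they are in line. The gripper is clear, so I hand in.

```bash
python3 -c "
from plant import *
print(close_job(), get_obs()['clock'])"
```

```text
the job is handed in; nothing more can be done
the job is handed in; nothing more can be done
```

I gripped the brass elbow on the ringed steel fixture by its flats and turned it clockwise about 68° in three steps. I then let go and lifted 117 mm clear before handing in at about 7.5 s. The tee and the blue and brown look-alikes were not touched.

- **Alignment:** in the last wrist picture, taken after release, the outlet's midline is at column 315.2 and the pin at 315.05. That gives headings of about -55.4 to -56.1° for the elbow and -55.8° for the pin, so they agree within about 0.3–0.5°. It was never turned clearly past the pin or backed off.
- **Disagreement:** the coarser top camera put the pin at about -57.4°, where one pixel is about 1.8°. I trusted the wrist view instead, because it shows outlet and pin in the same close picture.
- **Forces:** wrist force stayed at about 6–7 N at every reading, and the fingers measured 28 mm on the body, matching its stated size.

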